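# Lock a D-shaft in its hub with the setscrew

## Robot

A 7-joint arm with a two-finger parallel gripper is mounted at the origin on a cart in front of the work surface, level with it; the furniture and walls round the work are solid. World frame = base frame: x ahead of the robot, y to its left, z up, the work surface at z = 0. Lengths are in m, angles in rad, forces in N, time in s.
With the tool pointing down it reaches from about 0.425 to 0.925 m from the base axis. Payload 6.8 kg.
Tool frame: the origin (TCP) lies midway between the tips of the shut fingers; the grasp point (between the pads) lies 19 mm behind it (arm.tcp_to_grasp is the distance from the TCP to the grasp point, in m); z points along the fingers, y is the direction in which the jaws open and shut (so a half turn about z gives the same grasp; the last joint's range is limited). The gripper opens to 85 mm and grips with 20 to 120 N. Pads are 22 mm wide; open, the fingers measure 114 mm over their backs; the gripper's body (76 mm by 85 mm) begins 54 mm behind the grasp point. The pads swing forward as they close: fully open they stand 13 mm farther back than shut.
Start: joints at [-1.243, 0.477, 0.022, 1.555, -0.011, 1.109, -0.083], TCP at [0.285, 0.612, 0.231] pointing down, gripper open.
Joint ranges: [-2.96, 2.96], [-0.34, 2.1], [-1.41, 1.46], [0.24, 2.44], [-1.37, 4.51], [0.17, 1.92], [-2.96, 2.96]. Speed limits (rad/s): [2.39, 2.39, 3.14, 3.14, 3.14, 3.14, 3.14].

## Interface

Orientations are given as a unit quaternion [x, y, z, w].
In Python, from rig import arm gives the robot as it stands.
- The arm moves only by the tool apply_moves, never from a script. Its argument "targets" is a list of rows, each a list of 2 entries, a list of its own where there are three numbers: the shift along the tool's x, y, z in mm, then the turn, a rotation vector about the tool's x, y, z in rad. In form: [[[x, y, z], [wx, wy, wz]], ...]. A call has 1 to 20 rows; each row is the pose to reach, as a shift and turn from the pose commanded when the call began, along the tool's axes at that moment; what a row does not reach only later rows make up. A row lasts 1/10 s, in which the tool goes at most 50 mm and 8.59 degrees, less where a joint would pass 70% of its speed; a pose out of reach is approached as far as the arm can. A call with a gripper value outside its range is refused whole. "claw" is the finger opening in mm, from 0 to 85.4, set as the call begins (left out, the last holds). The fingers move at their own pace and stop on an object; "squeeze" is the grip in N (left out, the last holds). Time passes only in rows, so rows that repeat a pose let the fingers close. It gives the time, the measured TCP pose, the force and the opening at its end, in the units of the state.
- arm.state(): the state, without advancing time (a new reading comes with each control period).
- arm.camera(name): name is "scene" or "top"; returns a dict with "image" (480x640x3 uint8, blue, green, red), "camera_matrix" (3x3 intrinsics, pixels), "k1" (the pictures are not rectified: a ray, as slopes to the right and down, at radius r is drawn at 1 + k1 r^2 times it, then the intrinsics apply), "rvec" (rotation vector, rad) and "tvec" (3), from world to camera coordinates, as OpenCV has them. Camera axes: x right, y down, z forward; pixel columns grow to the right and rows downward; lengths in m; the calibration is good to about 2 mm. A picture is of the moment at which its call begins. There is no depth.
- arm.finish_job(): hands the job in, once; it reports no verdict.
The state is a dict: "time_s": time; "q": joint angles; "joint_velocities": joint speeds; "effort": joint torques, N m; "tool_pos": TCP position; "ee_rot": TCP orientation; "wrist_force": force on the tool from outside, world axes, zero at the start; "ft_torque": the same for the moment, N m; "width": finger opening in m.
Only numpy, scipy, OpenCV 4.12 (cv2) and the standard library are available. Lean on these libraries where they do the work, as an engineer would, in place of code of your own. Each camera call takes 0.05 s, during which the arm holds its last target.

## Task

The shaft with the flat is loose in its hub on the bench. Turn it by its ball lever until the lever stands straight up, so that the flat faces the setscrew above it; then put the larger of the two hex keys fully down into the setscrew's socket, feeling gently for the hexagon without ramming it, and turn it clockwise until the screw is snug on the flat, firm but not forced. Leave that key standing in the screw and the smaller key in its stand.

Things in the scene. Friction and masses are not known exactly. Their poses are not given: they have to be found in the camera images.
- hub: grey hub on a dark steel foot plate (94 x 80 x 10 mm), fixed to the bench; origin: centre of the foot's underside, z up. The shaft runs through it along the hub's y axis, 45 mm above the origin; a round boss on top, 70 mm above the bench, carries the setscrew
- shaft (a joint): turn of the 28 mm steel shaft about the hub's y axis, rad: 0 when the lever stands straight up, which is when the flat (milled 3.5 mm deep all along the shaft, seen at the bare end) faces straight up at the setscrew; positive when the lever leans to the hub's +x. It turns stiffly (0.12 N m) and stays where it is left
- lever_ball (a point): centre of the black ball, 26 mm in diameter, at the end of the shaft's lever; it lies 72 mm from the shaft's axis and 80 mm along the hub's +y from the setscrew's axis; lever rod 10 mm thick
- setscrew: steel setscrew upright in the hub; origin: centre of its top face, 92 mm above the bench at the start; follows its up and down, not its turning. Clockwise from above it sinks 5 mm a radian, and the key with it; its tip meets the shaft's round after 1 mm, the flat after 4.5 mm (0.9 rad). It takes 0.15 N m to turn (about 0.07 felt at rest); 0.1 N m more presses 20 N: snug. Over 70 N is forced
- key_stand: wooden stand, 56 x 140 x 40 mm, fixed; origin: centre of its underside; two upright holes 21 mm wide and 32 mm deep at 36 mm either way along its y axis, a hex key standing loose in each
- hex_key_grip (a point): centre of the black flat handle of the larger hex key, 36 mm wide (key's x), 12 mm thick (key's y), 30 mm high; the handle's centre is 77 mm above the key's lower end. 0.1 kg. Steel hexagon 17 mm across flats with a 3 mm long tapered end
- hex_key: the larger hex key; origin: centre of its lower end; key's z points up to its handle
- spare_key_grip (a point): centre of the black flat handle of the smaller hex key (11 mm across flats, too small for the screw), 26 x 10 x 22 mm; 63 mm above its lower end
- socket_mouth (a point): centre of the setscrew's top face (31 mm wide): mouth of its hexagonal socket, 18 mm across flats, 12 mm deep, with a 1.4 mm funnelled lip. The angle of the hexagon is not measured and differs every time: until the key is turned to match it, the key's tapered end rests 2 to 5 mm below the mouth; then it drops to the floor, if need be with a wiggle
Things that resemble listed ones, but are neither listed nor needed, are in the scene too. Leave any green or purple look-alike of the hex_key alone.

How it is judged:
On the way, in this order (a step that is already met when the one before it is completed fails the run):
1. the shaft is turned so that its flat faces the setscrew (within 0.12 rad) while the screw is still up (value of joint shaft between -0.12 and 0.12 rad and z of setscrew in the frame of hub above 0.0905 m), for 0.3 s.
2. the larger key is in the socket, at least 9 mm deep (z of hex_key in the frame of setscrew below -0.009 m and horizontal distance between hex_key and setscrew below 0.004 m), for 0.1 s.
At the end, for the whole second after the job is handed in: the flat faces the setscrew within 0.12 rad, the screw has gone down at least 3.5 mm and presses on the flat with more than 8 N, the larger key stands in the socket (7 mm deep or more, leaning less than 0.25 rad), the smaller key is where it was within 20 mm (value of joint shaft between -0.12 and 0.12 rad and z of setscrew in the frame of hub below 0.0885 m and contact force between setscrew and shaft above 8 N and z of hex_key in the frame of setscrew below -0.007 m and horizontal distance between hex_key and setscrew below 0.005 m and angle between hex_key's own z axis and vertical below 0.25 rad and distance of spare_key_grip from where it was at the start of the episode below 0.02 m); the robot touches nothing.
It fails at once if the setscrew is forced: its tip presses on the shaft with more than 70 N (contact force between setscrew and shaft above 70 N).
It fails at once if the key is rammed: more than 30 N between key and setscrew while it is not yet 6 mm into the socket (contact force between hex_key and setscrew above 30 N and z of hex_key in the frame of setscrew above -0.006 m).
It fails at once if the smaller key is pulled out or knocked over (distance of spare_key_grip from where it was at the start of the episode above 0.03 m).
It also fails if it takes over 72 s, if anything falls off the work surface, if the arm or the gripper's body presses on something with over 40 N, if the wrist force passes 120 N, or if a joint passes its speed limit or range.

## Working session

There is one attempt and no reset: what is moved stays moved. The work goes in short steps, Python scripts to look and compute and a tool call to move; the robot and the scene stay as the last step left them, time stands still between calls to the robot, and variables do not carry over. Pictures are saved under pics/ and viewed, and the job is handed in when it is done.

Besides the shell and the picture viewer there is one more tool, called after "Request:" as name(argument=value, ...) on one line, values as JSON. apply_moves: Moves the arm, as the interface text tells. Its arguments: {"type":"object","properties":{"targets":{"type":"array","items":{"type":"array"}},"claw":{"type":"number"},"squeeze":{"type":"number"}},"required":["targets"]}

```bash
mkdir -p pics; ls; cat > h.py <<'E'
import numpy as np,cv2
from scipy.spatial.transform import Rotation as R
from rig import arm
def cam(n):
    c=arm.camera(n); c={k:(np.array(v) if k!='image' else v) for k,v in c.items()}; return c
def ray(c,u,v):
    K=c['camera_matrix'];k1=float(c['k1'])
    d=cv2.undistortPoints(np.array([[[u,v]]],float),K,np.array([k1,0,0,0,0.]))[0,0]
    M=cv2.Rodrigues(c['rvec'])[0];t=c['tvec'].ravel()
    o=-M.T@t; return o,M.T@np.array([d[0],d[1],1])
def onz(c,u,v,z):
    o,d=ray(c,u,v);return o+d*(z-o[2])/d[2]
def tri(c1,p1,c2,p2):
    o1,d1=ray(c1,*p1);o2,d2=ray(c2,*p2);d1/=np.linalg.norm(d1);d2/=np.linalg.norm(d2)
    A=np.stack([d1,-d2],1);s=np.linalg.lstsq(A,o2-o1,rcond=None)[0]
    a=o1+s[0]*d1;b=o2+s[1]*d2;return (a+b)/2,np.linalg.norm(a-b)
def proj(c,P):
    return cv2.projectPoints(np.array(P,float).reshape(-1,1,3),c['rvec'],c['tvec'],c['camera_matrix'],np.array([float(c['k1']),0,0,0,0.]))[0].reshape(-1,2)
E
python3 - <<'E'
from h import *
for n in ('scene','top'):
    c=cam(n);cv2.imwrite(f'pics/{n}0.png',c['image']);print(n,c['camera_matrix'],c['k1'],ray(c,320,240))
    np.save(f'{n}0.npy',c,allow_pickle=True)
print(arm.state())
E
```

```text
pics
scene [[605.95627415   0.         307.55061079]
 [  0.         605.95627415 243.19961958]
 [  0.           0.           1.        ]] -0.06959966042971365 (array([ 0.11862948, -0.77150861,  0.80674552]), array([ 0.34187177,  0.62893458, -0.69858069]))
top [[455.28880316   0.         325.55953395]
 [  0.         455.28880316 248.98335335]
 [  0.           0.           1.        ]] -0.08150184590931804 (array([ 0.35296858, -0.11463322,  1.07988136]), array([ 0.09953703,  0.04997564, -0.99404894]))
{'time_s': 0.1, 'q': array([-1.24310143,  0.47768892,  0.02233925,  1.55630688, -0.01150217,
        1.10930098, -0.08307277]), 'joint_velocities': array([-0.0010133 , -0.00086433, -0.00051269, -0.00278492,  0.00086731,
       -0.00140986, -0.00183219]), 'effort': array([ 4.98028414e-03, -5.97753024e+01,  1.61396150e+00, -2.81949162e+01,
        1.29245516e-02,  4.91947125e-03, -3.98161035e-05]), 'tool_pos': array([0.28472878, 0.61144647, 0.23046129]), 'ee_rot': array([ 2.16152895e-01,  9.76359209e-01, -7.79374529e-04, -1.16532186e-04]), 'wrist_force': array([0.81724796, 0.16179496, 0.08063409]), 'ft_torque': array([-0.02389354, -0.03550421, -0.04875709]), 'width': 0.08565753696323102}
```

View pics/scene0.png

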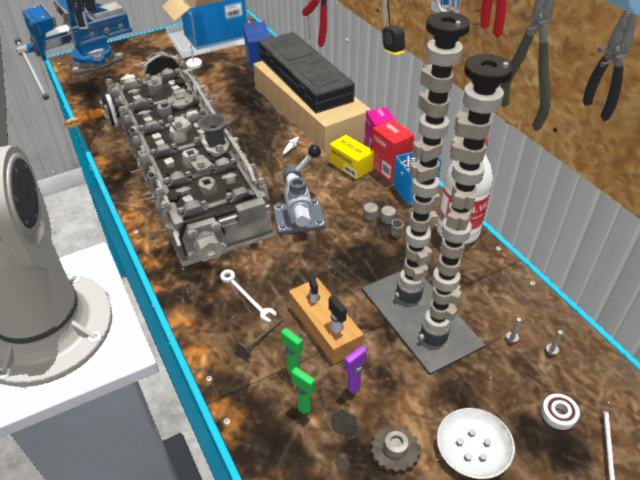

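View pics/top0.png

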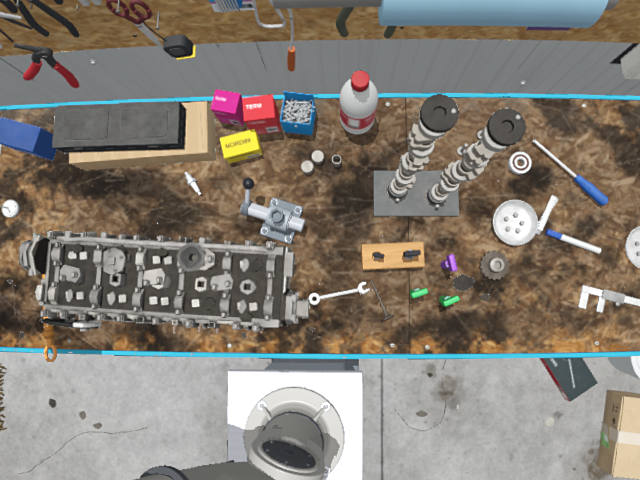

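The scene view shows the hub at (298,212) with its lever ball at (314,151). The wooden stand is at (326,318), with black handles at (313,287) and (338,308). Look-alikes for the key are green at (291,345) and (303,385), and purple at (355,365). In the top view the hub is at (280,218), the ball at (248,184), and the stand at (393,256) with handles at (378,256) and (411,255). Next are close crops.

```bash
python3 - <<'E'
from h import *
s=np.load('scene0.npy',allow_pickle=True).item()['image'];t=np.load('top0.npy',allow_pickle=True).item()['image']
f=lambda im,x,y,w,h,k:cv2.resize(im[y:y+h,x:x+w],None,fx=k,fy=k,interpolation=cv2.INTER_CUBIC)
cv2.imwrite('pics/c1.png',np.vstack([np.hstack([f(s,260,135,80,100,4),f(s,280,265,96,100,4)]) [:, :704]]))
cv2.imwrite('pics/c2.png',np.hstack([f(t,235,170,80,80,4.8),f(t,355,230,80,50,4.8)] if 0 else [f(t,235,170,80,80,4.8),f(t,355,220,80,80,4.8)]))
E
```

```text
(no output)
```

View pics/c1.png

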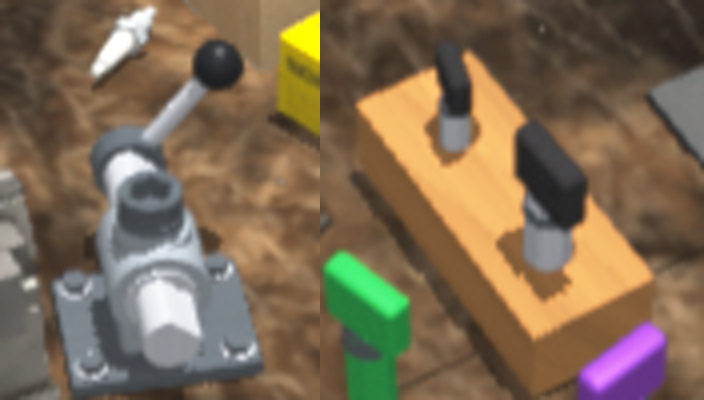

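View pics/c2.png

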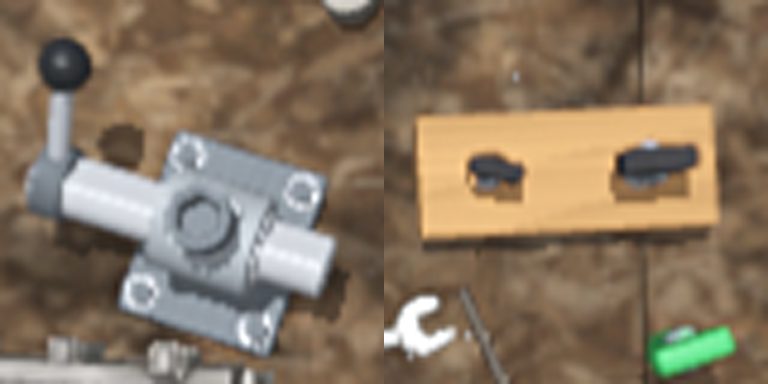

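```bash
python3 - <<'E'
from h import *
s=np.load('scene0.npy',allow_pickle=True).item();t=np.load('top0.npy',allow_pickle=True).item()
def blob(c,x,y,w,h,lo,hi,name):
    im=c['image'][y:y+h,x:x+w];g=im.max(2)
    m=((g>=lo)&(g<=hi)).astype(np.uint8)
    n,l,st,ce=cv2.connectedComponentsWithStats(m)
    for i in range(1,n):
        if st[i,4]>15:
            pts=np.argwhere(l==i)[:,::-1].astype(np.float32)+[x,y]; r=cv2.minAreaRect(pts.astype(np.float32))
            print(name,ce[i]+[x,y],st[i,4],r)
blob(t,238,174,20,20,0,60,'ball top');blob(s,300,140,30,25,0,60,'ball sc')
blob(t,397,243,32,22,0,75,'big top');blob(s,325,290,30,35,0,70,'big sc')
blob(t,368,246,18,18,0,75,'sm top');blob(s,305,275,16,22,0,70,'sm sc')
print('screw onz',onz(t,277.7,216.3,.092),onz(s,298,182.5,.092),tri(t,(277.7,216.3),s,(298,182.5)))
b,e=tri(t,(248.3,183.5),s,(314.8,151.3));print('ball',b,e)
# foot corners top crop
for p in [(182,132),(327,178),(270,355),(120,305)]:
    print(onz(t,235+p[0]/4.8,170+p[1]/4.8,.01))
for p in [(418,115),(710,103),(718,222),(425,236)]:
    print('stand',onz(t,355+(p[0]-384)/4.8,220+p[1]/4.8,.04))
k,e=tri(t,(411.9,253.75),s,(337.5,308.8));print('key',k,e)
E
```

```text
ball top [248.52380952 183.82539683] 63 ((248.5, 183.0), (10.0, 9.0), 90.0)
ball sc [313.96551724 151.67816092] 87 ((314.0, 151.0), (10.0, 10.0), 90.0)
big top [409.825 254.4  ] 40 ((411.5, 254.0), (4.0, 15.0), 90.0)
big sc [337.27149321 310.65158371] 221 ((336.0000305175781, 309.5000305175781), (24.748737335205078, 13.435027122497559), 45.0)
sm top [378.18181818 255.31818182] 22 ((377.6538391113281, 254.73077392578125), (9.41357421875, 3.53009033203125), 11.309932708740234)
sm sc [312.47619048 284.47619048] 105 ((312.4470520019531, 284.51177978515625), (18.11369514465332, 6.724844455718994), 77.47119140625)
screw onz [0.50465556 0.02842194 0.092     ] [0.50695323 0.02712913 0.092     ] (array([0.50595153, 0.0280267 , 0.09151343]), np.float64(0.0026034803196226556))
ball [0.57869382 0.0942829  0.09532629] 0.0011424961532699486
[0.5628331  0.05232574 0.01      ]
[ 0.53906782 -0.02043492  0.01      ]
[0.45089523 0.00733808 0.01      ]
[0.47604081 0.08234913 0.01      ]
stand [ 0.4477031  -0.15881569  0.04      ]
stand [ 0.45309716 -0.29786306  0.04      ]
stand [ 0.39640192 -0.30075437  0.04      ]
stand [ 0.39000435 -0.16181994  0.04      ]
key [ 0.42240194 -0.26579758  0.08403513] 0.0009982891843274976
```

The black handle that looks larger, at top (411,254) and scene (337,309), is the key. Its triangulated height is 84 mm against 85 mm expected, and it lies 36 mm from the stand's centre. The ball is at (0.579, 0.094, 0.095), a lean of about 0.77 rad, with radius 70 mm against 72 mm. Next I work out the reach to the ball.

```bash
cat >> h.py <<'E'
def plan(p,yaw,st=None):
    """yaw = direction angle of tool y (jaw) in world, mod pi; tool down"""
    st=st or arm.state();P=np.array(st['tool_pos']);Q=R.from_quat(st['ee_rot'])
    best=None
    for k in (0,1,-1):
        a=yaw+k*np.pi;y=np.array([np.cos(a),np.sin(a),0]);z=np.array([0,0,-1.]);x=np.cross(y,z)
        T=R.from_matrix(np.stack([x,y,z],1));rv=(Q.inv()*T).as_rotvec()
        if best is None or np.linalg.norm(rv)<np.linalg.norm(best):best=rv
    print('shift mm',np.round(Q.inv().apply(np.array(p)-P)*1e3,1),'rotvec',np.round(best,3),'q7',round(st['q'][6],3))
E
python3 - <<'E'
from h import *
print(np.round(R.from_quat(arm.state()['ee_rot']).as_matrix(),3), arm.tcp_to_grasp)
y=np.deg2rad(72.4)
plan([.578,.094,.20],y);plan([.578,.094,.30],y)
s=np.load('scene0.npy',allow_pickle=True).item();t=np.load('top0.npy',allow_pickle=True).item()
print('cyl tall', tri(t,(192,257),s,(214,128)))
E
```

```text
[[-0.907  0.422 -0.001]
 [ 0.422  0.907 -0.001]
 [-0.    -0.002 -1.   ]] 0.0187
shift mm [-484.3 -345.3   31.1] rotvec [-0.002  0.    -0.129] q7 -0.083
shift mm [-484.3 -345.4  -68.9] rotvec [-0.002  0.    -0.129] q7 -0.083
cyl tall (array([0.41286418, 0.20117342, 0.14368285]), np.float64(0.002240314664432069))
```

Request:
apply_moves(targets=[[[-30,-20,-30],[0,0,-0.02]],[[-70,-50,-50],[0,0,-0.04]],[[-110,-78,-50],[0,0,-0.06]],[[-150,-107,-50],[0,0,-0.08]],[[-190,-135,-50],[0,0,-0.1]],[[-230,-164,-50],[0,0,-0.12]],[[-270,-193,-50],[0,0,-0.13]],[[-310,-221,-50],[0,0,-0.13]],[[-350,-250,-40],[0,0,-0.13]],[[-390,-278,-30],[0,0,-0.13]],[[-430,-307,-10],[0,0,-0.13]],[[-460,-328,0],[0,0,-0.13]],[[-480,-342,20],[0,0,-0.13]],[[-484,-345,31],[0,0,-0.13]],[[-484,-345,31],[0,0,-0.13]],[[-484,-345,31],[0,0,-0.13]]], claw=46, squeeze=25)

```text
time_s: 1.7
tool_pos: [0.5775, 0.0966, 0.2003]
ee_rot: [0.151, 0.988, 0.0, -0.0]
wrist_force: [-0.6, -0.4, -0.6]
width: 0.0456
```

```bash
python3 - <<'E'
from h import *
st=arm.state();print(st['time_s'],st['tool_pos'],st['q'],st['width'],st['wrist_force'])
plan([.578,.094,.077],np.deg2rad(72.4))
s=cam('scene');t=cam('top')
f=lambda im,x,y,w,h,k:cv2.resize(im[y:y+h,x:x+w],None,fx=k,fy=k,interpolation=cv2.INTER_CUBIC)
cv2.imwrite('pics/a1.png',np.hstack([f(s['image'],230,60,130,180,3),f(t['image'],200,110,130,180,3)]))
p=st['tool_pos'];print(proj(s,p),proj(t,p))
E
```

```text
1.7 [0.57752893 0.09656023 0.20034036] [-0.46300311  0.3665454   0.24389585  1.82048274 -0.10638047  0.96767768
  1.09270385] 0.04561736951400251 [-0.58429285 -0.41981379 -0.5893208 ]
shift mm [ -1.3  -2.4 123.3] rotvec [ 0.001 -0.001  0.003] q7 1.093
[[312.65752243 104.95838897]] [[236.42987027 172.12032925]]
```

View pics/a1.png

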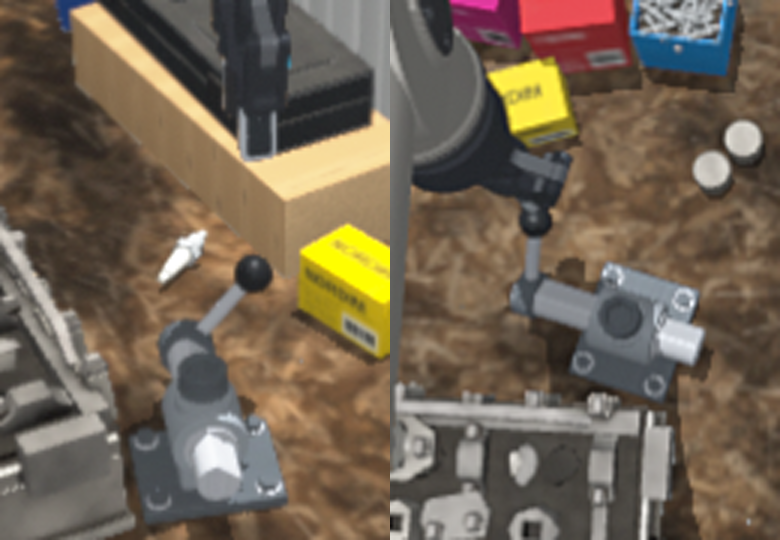

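Both views show the gripper above the ball, with the fingers straddling it along the shaft's axis. The fingers in the scene view are near (316,110), close to the projected TCP. I'll go down and close on the ball.

Request:
apply_moves(targets=[[[-1,-2,25],[0,0,0]],[[-1,-2,55],[0,0,0]],[[-1,-2,85],[0,0,0]],[[-1,-2,105],[0,0,0]],[[-1,-2,117],[0,0,0]],[[-1,-2,122],[0,0,0]],[[-1,-2,122],[0,0,0]],[[-1,-2,122],[0,0,0]]])

```text
time_s: 2.6
tool_pos: [0.5792, 0.093, 0.0794]
ee_rot: [0.152, 0.988, 0.0, 0.001]
wrist_force: [0.4, -0.7, 0.6]
width: 0.0463
```

Request:
apply_moves(targets=[[[0,0,0],[0,0,0]],[[0,0,0],[0,0,0]],[[0,0,0],[0,0,0]],[[0,0,0],[0,0,0]],[[0,0,0],[0,0,0]],[[0,0,0],[0,0,0]]], claw=16)

```text
time_s: 3.2
tool_pos: [0.5796, 0.0928, 0.079]
ee_rot: [0.152, 0.988, 0.0, 0.001]
wrist_force: [2.4, 0.4, 5.4]
width: 0.0243
```

```bash
python3 - <<'E'
from h import *
st=arm.state();print(st['time_s'],st['tool_pos'],st['width'],st['wrist_force'],st['ft_torque'],np.round(R.from_quat(st['ee_rot']).as_matrix(),3))
E
```

```text
3.2 [0.57955474 0.09282003 0.07895576] 0.024263690344921585 [2.41221374 0.40573306 5.39730811] [ 0.12594993 -0.55770755 -0.05894825] [[-0.954  0.301  0.002]
 [ 0.301  0.954  0.   ]
 [-0.002  0.001 -1.   ]]
```

The width reads 24.3 mm against the 26 mm ball, with an upward force, so I'm gripping slightly above the equator. I'll regrip 5 mm lower.

Request:
apply_moves(targets=[[[0,0,0],[0,0,0]],[[0,0,0],[0,0,0]],[[0,0,5],[0,0,0]],[[0,0,5],[0,0,0]]], claw=40)

```text
time_s: 3.6
tool_pos: [0.5773, 0.0924, 0.0721]
ee_rot: [0.152, 0.988, -0.0, -0.001]
wrist_force: [0.2, -0.5, -0.5]
width: 0.04
```

Request:
apply_moves(targets=[[[0,0,0],[0,0,0]],[[0,0,0],[0,0,0]],[[0,0,0],[0,0,0]],[[0,0,0],[0,0,0]],[[0,0,0],[0,0,0]],[[0,0,0],[0,0,0]]], claw=16)

```text
time_s: 4.2
tool_pos: [0.578, 0.0932, 0.0731]
ee_rot: [0.152, 0.988, 0.0, -0.0]
wrist_force: [-0.4, 3.5, -5.0]
width: 0.0243
```

Request:
apply_moves(targets=[[[3,0,-3],[0,0,0]],[[7,0,-6],[0,0,0]],[[11,0,-9],[0,0,0]],[[16,0,-12],[0,0,0]],[[21,0,-14],[0,0,0]],[[26,0,-16],[0,0,0]],[[31,0,-18],[0,0,0]],[[36,0,-19],[0,0,0]],[[40,0,-20],[0,0,0]],[[43,0,-20],[0,0,0]],[[47,0,-20.5],[0,0,0]],[[50,0,-20.5],[0,0,0]],[[50,0,-20.5],[0,0,0]],[[50,0,-20.5],[0,0,0]]])

```text
time_s: 5.6
tool_pos: [0.5324, 0.1083, 0.0951]
ee_rot: [0.152, 0.988, 0.001, 0.002]
wrist_force: [2.9, 3.9, -3.3]
width: 0.0243
```

```bash
python3 - <<'E'
from h import *
st=arm.state();print(st['time_s'],st['tool_pos'],st['width'],st['wrist_force'])
s=cam('scene');t=cam('top')
f=lambda im,x,y,w,h,k:cv2.resize(im[y:y+h,x:x+w],None,fx=k,fy=k,interpolation=cv2.INTER_CUBIC)
cv2.imwrite('pics/a2.png',np.hstack([f(s['image'],230,60,130,180,3),f(t['image'],200,110,130,180,3)]))
E
```

```text
5.6 [0.53239571 0.10828128 0.09513036] 0.024267413580214236 [ 2.91136475  3.90417365 -3.32252742]
```

View pics/a2.png

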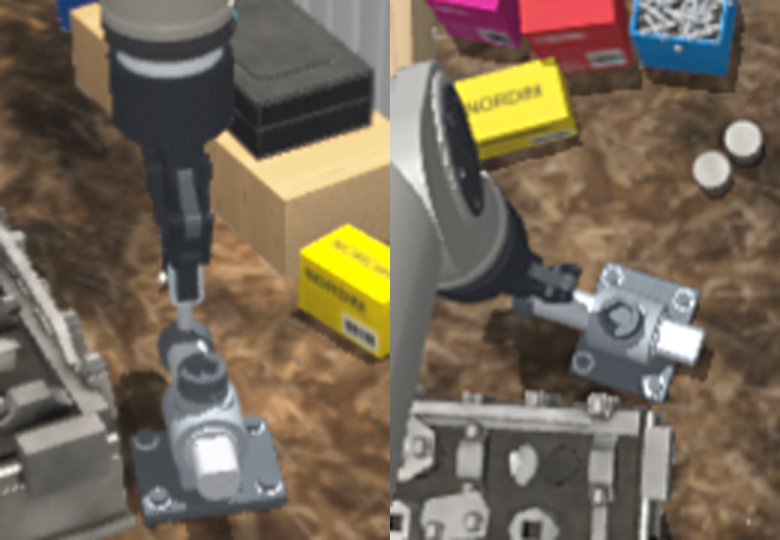

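The lever looks about upright. I'll release, go straight up, and measure the ball again.

Request:
apply_moves(targets=[[[0,0,0],[0,0,0]],[[0,0,0],[0,0,0]],[[0,0,0],[0,0,0]],[[0,0,-15],[0,0,0]],[[0,0,-45],[0,0,0]],[[0,0,-85],[0,0,0]],[[0,0,-120],[0,0,0]],[[40,30,-130],[0,0,0]],[[80,60,-130],[0,0,0]],[[80,60,-130],[0,0,0]]], claw=45)

```text
time_s: 6.7
tool_pos: [0.4689, 0.1947, 0.2243]
ee_rot: [0.148, 0.989, 0.001, -0.001]
wrist_force: [0.5, -0.5, 0.0]
width: 0.0453
```

```bash
python3 - <<'E'
from h import *
st=arm.state();print(st['time_s'],st['tool_pos'],st['width'],st['wrist_force'])
s=cam('scene');t=cam('top')
np.save('scene1.npy',s,allow_pickle=True);np.save('top1.npy',t,allow_pickle=True)
f=lambda im,x,y,w,h,k:cv2.resize(im[y:y+h,x:x+w],None,fx=k,fy=k,interpolation=cv2.INTER_CUBIC)
cv2.imwrite('pics/a3.png',np.hstack([f(s['image'],260,120,80,110,5),f(t['image'],235,170,80,110,5)]))
E
```

```text
6.7 [0.46893283 0.19468099 0.22430793] 0.04525529856808357 [ 0.52990073 -0.48494542  0.02205059]
```

View pics/a3.png

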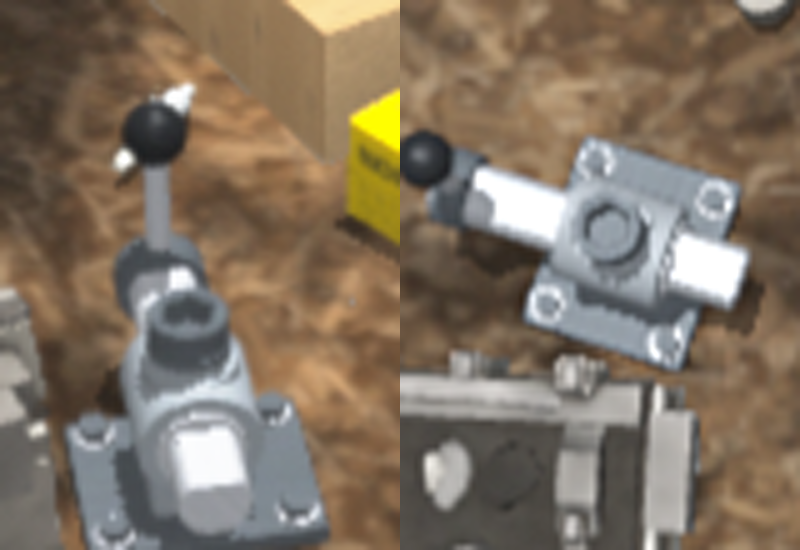

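```bash
python3 - <<'E'
from h import *
s=np.load('scene1.npy',allow_pickle=True).item();t=np.load('top1.npy',allow_pickle=True).item()
def blob(c,x,y,w,h,hi):
    im=c['image'][y:y+h,x:x+w];m=(im.max(2)<=hi).astype(np.uint8)
    n,l,st,ce=cv2.connectedComponentsWithStats(m);i=1+np.argmax(st[1:,4])
    pts=(np.argwhere(l==i)[:,::-1]+[x,y]).astype(np.float32);return cv2.minEnclosingCircle(pts)
bt=blob(t,232,193,18,18,65);bs=blob(s,282,138,18,17,65);print(bt,bs)
ball,e=tri(t,bt[0],s,bs[0]);print(ball,e)
sc,e=tri(t,(277.4,216.4),s,(297.4,183));print(sc,e)
yw=np.deg2rad(-17.6);X=np.array([np.cos(yw),np.sin(yw)]);Y=np.array([-X[1],X[0]])
d=(ball-sc)[:2];print('hub x,y of ball',d@X,d@Y)
# expected ball for upright from screw est, and reprojections
for S in (sc[:2],np.array([.5065,.029])):
  P=np.r_[S+Y*.08,.117];print(S,proj(t,P),proj(s,P))
# bare end & collar axis: foot corners in new top picture
for p in [(580,138),(742,185),(685,368),(523,320)]:
    print(onz(t,235+(p[0]-400)/5,170+p[1]/5,.01))
E
```

```text
((239.5, 201.3000030517578), 5.323630332946777) ((290.5, 146.5), 6.041623115539551)
[0.53442319 0.10948324 0.11335524] 0.0009666129593969044
[0.50562071 0.02908805 0.08977739] 0.0017954836111890556
hub x,y of ball 0.0031451707447076372 0.08534094838162239
[0.50562071 0.02908805] [[240.88768625 203.28478507]] [[289.515099   146.69654306]]
[0.5065 0.029 ] [[240.93538169 202.88330751]] [[289.9397296  146.58770085]]
[0.56263104 0.05695146 0.01      ]
[ 0.53926448 -0.02109122  0.01      ]
[0.45174253 0.0055591  0.01      ]
[0.47494618 0.08329712 0.01      ]
```

```bash
python3 - <<'E'
from h import *
s=np.load('scene1.npy',allow_pickle=True).item();t=np.load('top1.npy',allow_pickle=True).item()
f=lambda im,x,y,w,h,k:cv2.resize(im[y:y+h,x:x+w],None,fx=k,fy=k,interpolation=cv2.INTER_CUBIC)
cv2.imwrite('pics/a4.png',np.hstack([f(s['image'],265,165,65,75,6),f(t['image'],253,190,60,75,6)]))
cv2.imwrite('pics/a5.png',np.hstack([f(s['image'],280,170,36,36,10),f(t['image'],260,200,36,36,10)]))
E
```

```text
(no output)
```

View pics/a4.png

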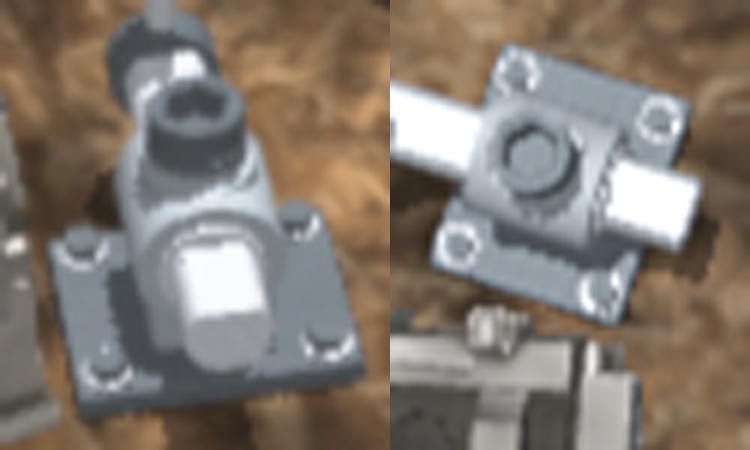

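View pics/a5.png

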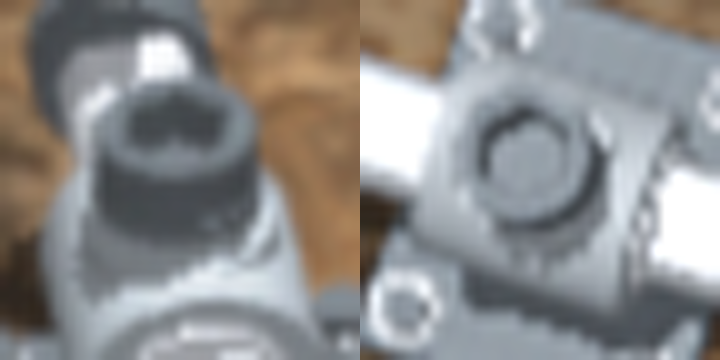

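```bash
python3 - <<'E'
from h import *
s=np.load('scene1.npy',allow_pickle=True).item();t=np.load('top1.npy',allow_pickle=True).item()
print(onz(t,276.15,215.55,.092),onz(s,297.55,182.25,.092),tri(t,(276.15,215.55),s,(297.55,182.25)))
g=lambda P:[(253+(x-390+.5)/6-.5,190+(y+.5)/6-.5) for x,y in P]
c=np.array([onz(t,*p,.01) for p in g([(507,45),(690,100),(620,325),(433,263)])]);print(c,c.mean(0))
b=np.array([onz(t,*p,.014) for p in g([(516,72),(660,118),(603,292),(460,243)])]);print(b.mean(0))
for a in (c,b):
  for d in (a[0]-a[1],a[3]-a[2],a[0]-a[3],a[1]-a[2]): print(np.rad2deg(np.arctan2(d[1],d[0])),np.linalg.norm(d))
bs=np.array([onz(s,265+(x+.5)/6-.5,165+(y+.5)/6-.5,.013) for x,y in [(85,242),(300,218),(325,342),(108,368)]]);print(bs,bs.mean(0))
ball,e=tri(t,(239.5,201.3),s,(290.5,146.5));print(ball)
E
```

```text
[0.50634639 0.03187734 0.092     ] [0.50656103 0.02820595 0.092     ] (array([0.50758555, 0.03208718, 0.08871864]), np.float64(0.0015544602762642375))
[[ 0.5638643   0.05435044  0.01      ]
 [ 0.541087   -0.0191289   0.01      ]
 [ 0.45139317  0.00813485  0.01      ]
 [ 0.47634319  0.0829546   0.01      ]] [0.50817191 0.03157775 0.01      ]
[0.50832576 0.03209883 0.014     ]
72.77748309960809 0.07692865638559906
71.55808474786049 0.07887014452557413
-18.098735030653145 0.09207682666089982
-16.907413965122824 0.0937459058497215
71.8328628904424 0.060617106325678904
70.9473762426356 0.060344879548169396
-17.50138929295195 0.0716732559598584
-17.730444961807724 0.0726030987053704
[[ 0.48366158  0.07124613  0.013     ]
 [ 0.55186715  0.04682441  0.013     ]
 [ 0.52961089 -0.0110289   0.013     ]
 [ 0.463004    0.012269    0.013     ]] [0.5070359  0.02982766 0.013     ]
[0.5344232  0.10948324 0.11335524]
```

```bash
python3 - <<'E'
from h import *
s=np.load('scene1.npy',allow_pickle=True).item();t=np.load('top1.npy',allow_pickle=True).item()
f=lambda im,x,y,w,h,k:cv2.resize(im[y:y+h,x:x+w],None,fx=k,fy=k,interpolation=cv2.INTER_CUBIC)
cv2.imwrite('pics/a6.png',np.hstack([f(s['image'],315,285,40,50,10),f(t['image'],390,230,40,50,10)]))
E
```

```text
(no output)
```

View pics/a6.png

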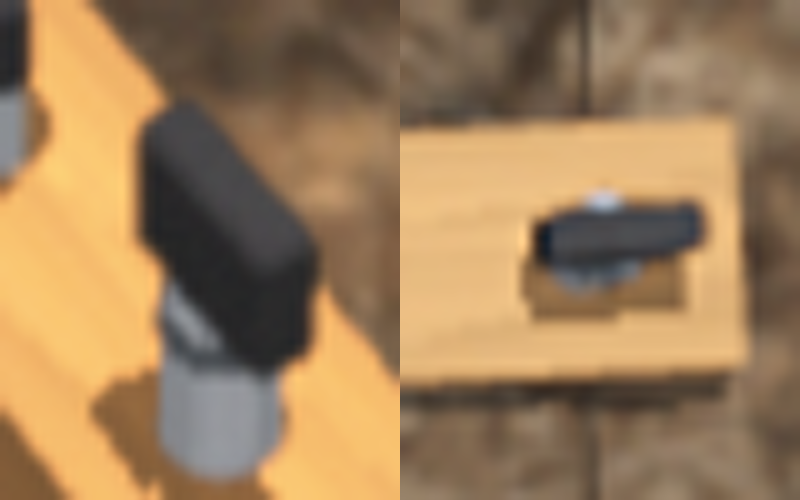

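```bash
python3 - <<'E'
from h import *
s=np.load('scene1.npy',allow_pickle=True).item();t=np.load('top1.npy',allow_pickle=True).item()
a=[onz(s,315+(x+.5)/10-.5,285+(y+.5)/10-.5,.1) for x,y in [(166,113),(290,256)]]
b=[onz(t,390+(x-400+.5)/10-.5,230+(y+.5)/10-.5,.1) for x,y in [(551,238),(698,220)]]
for p in (a,b):
    d=p[0]-p[1];print(p,(p[0]+p[1])/2,np.linalg.norm(d),np.rad2deg(np.arctan2(d[1],d[0])))
for yaw in (0,5,10):plan([.422,-.265,.20],np.deg2rad(yaw))
print(arm.state()['q'])
E
```

```text
[array([ 0.42040978, -0.250414  ,  0.1       ]), array([ 0.42275934, -0.28374324,  0.1       ])] [ 0.42158456 -0.26707862  0.1       ] 0.03341195039608406 94.0324163938511
[array([ 0.42173111, -0.24761515,  0.1       ]), array([ 0.42553967, -0.27926144,  0.1       ])] [ 0.42363539 -0.2634383   0.1       ] 0.031874637605430745 96.86242681074606
shift mm [ -88.1 -448.8   24. ] rotvec [0.    0.    1.268] q7 0.814
shift mm [ -88.1 -448.8   24. ] rotvec [0.    0.    1.181] q7 0.814
shift mm [ -88.1 -448.8   24. ] rotvec [0.    0.    1.093] q7 0.814
[-0.6795321   0.20958713  0.20187317  1.96733036 -0.05046391  0.96934074
  0.81438171]
```

Request:
apply_moves(targets=[[[-8,-40,0],[0,0,0.1]],[[-16,-80,0],[0,0,0.2]],[[-24,-120,0],[0,0,0.32]],[[-32,-160,0],[0,0,0.44]],[[-40,-200,0],[0,0,0.56]],[[-48,-240,0],[0,0,0.68]],[[-56,-280,0],[0,0,0.8]],[[-64,-320,0],[0,0,0.92]],[[-72,-360,0],[0,0,1.04]],[[-80,-400,0],[0,0,1.14]],[[-85,-430,10],[0,0,1.174]],[[-88,-449,24],[0,0,1.174]],[[-88,-449,34],[0,0,1.174]],[[-88,-449,34],[0,0,1.174]]], claw=42)

```text
time_s: 8.2
tool_pos: [0.4195, -0.2663, 0.1884]
ee_rot: [0.675, 0.737, -0.001, -0.001]
wrist_force: [-0.2, 0.4, -0.3]
width: 0.042
```

```bash
python3 - <<'E'
from h import *
st=arm.state();print(st['time_s'],st['tool_pos'],st['q'],st['width'])
plan([.422,-.2655,.066],np.deg2rad(5.4))
s=cam('scene');t=cam('top')
f=lambda im,x,y,w,h,k:cv2.resize(im[y:y+h,x:x+w],None,fx=k,fy=k,interpolation=cv2.INTER_CUBIC)
cv2.imwrite('pics/b1.png',np.hstack([f(s['image'],270,180,120,180,3.2),f(t['image'],340,180,120,180,3.2)]))
print(proj(s,st['tool_pos']),proj(t,st['tool_pos']))
E
```

```text
8.2 [ 0.41949753 -0.26634005  0.18843173] [-0.1056761   0.27036704  0.64911531  2.0490213  -0.2077497   0.88909589
  0.74618987] 0.042009225811209715
shift mm [  0.5   3.  122.4] rotvec [-0.003 -0.001 -0.006] q7 0.746
[[336.61729262 262.73870865]] [[420.33553309 251.28918046]]
```

View pics/b1.png

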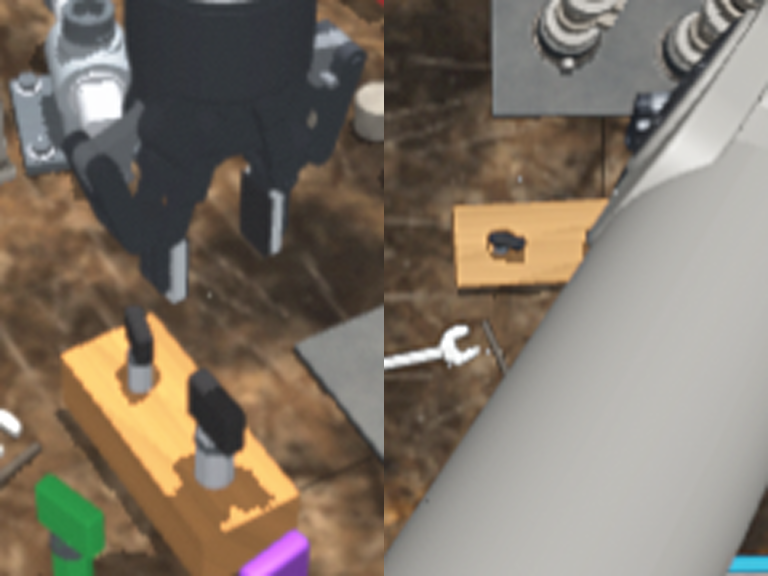

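The gripper is above the larger key, with its fingers on either side at scene crop (175,290) and (265,245). The smaller key stays clear. Going down to grasp.

Request:
apply_moves(targets=[[[0,2,30],[0,0,0]],[[0,3,60],[0,0,0]],[[0,3,85],[0,0,0]],[[0,3,105],[0,0,0]],[[0,3,116],[0,0,0]],[[0,3,122],[0,0,0]],[[0,3,122],[0,0,0]]])

```text
time_s: 9.0
tool_pos: [0.4245, -0.2651, 0.0679]
ee_rot: [0.674, 0.739, 0.0, -0.0]
wrist_force: [0.5, 0.5, 0.5]
width: 0.0421
```

Request:
apply_moves(targets=[[[0,0,0],[0,0,0]],[[0,0,0],[0,0,0]],[[0,0,0],[0,0,0]],[[0,0,0],[0,0,0]],[[0,0,0],[0,0,0]],[[0,0,0],[0,0,0]],[[0,0,0],[0,0,0]]], claw=4, squeeze=60)

```text
time_s: 9.7
tool_pos: [0.424, -0.2663, 0.0699]
ee_rot: [0.675, 0.738, 0.001, 0.0]
wrist_force: [-7.1, 2.4, 22.0]
width: 0.0113
```

Request:
apply_moves(targets=[[[0,0,-3],[0,0,0]],[[0,0,-6],[0,0,0]],[[0,0,-12],[0,0,0]],[[0,0,-20],[0,0,0]],[[0,0,-30],[0,0,0]],[[0,0,-45],[0,0,0]],[[0,0,-65],[0,0,0]],[[0,0,-90],[0,0,0]],[[0,0,-115],[0,0,0]],[[0,0,-130],[0,0,0]],[[0,0,-130],[0,0,0]]])

```text
time_s: 10.8
tool_pos: [0.4259, -0.266, 0.2004]
ee_rot: [0.674, 0.739, 0.001, 0.002]
wrist_force: [0.6, -1.0, -0.8]
width: 0.0112
```

```bash
python3 - <<'E'
from h import *
st=arm.state();print(st['time_s'],st['tool_pos'],st['q'],st['width'],st['wrist_force'],st['ft_torque'])
s=cam('scene')
f=lambda im,x,y,w,h,k:cv2.resize(im[y:y+h,x:x+w],None,fx=k,fy=k,interpolation=cv2.INTER_CUBIC)
cv2.imwrite('pics/b2.png',f(s['image'],270,160,120,180,3.2))
plan([.506,.030,.20],np.deg2rad(5.4))
print(proj(s,st['tool_pos']))
E
```

```text
10.8 [ 0.42594678 -0.26600551  0.20042745] [-0.12500666  0.25838553  0.6646156   2.03194944 -0.20322027  0.90941655
  0.73960499] 0.011235455182337263 [ 0.61000956 -0.97620271 -0.82107005] [ 0.01150936  0.01153888 -0.01901563]
shift mm [286.8 107.5  -0.9] rotvec [ 0.003  0.001 -0.003] q7 0.74
[[340.61423626 255.03065655]]
```

View pics/b2.png

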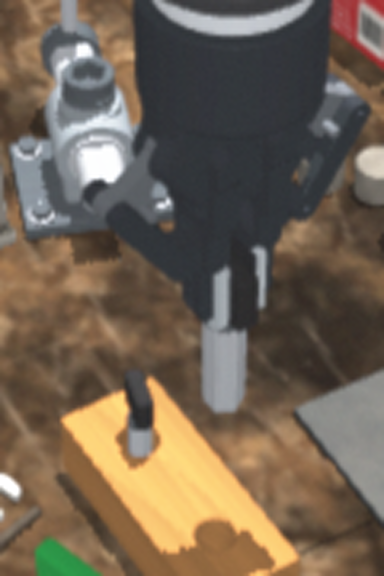

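Request:
apply_moves(targets=[[[25,10,-5],[0,0,0]],[[60,22,-5],[0,0,0]],[[100,37,-5],[0,0,0]],[[140,52,-5],[0,0,0]],[[180,67,-5],[0,0,0]],[[220,82,-5],[0,0,0]],[[255,96,-2],[0,0,0]],[[278,105,0],[0,0,0]],[[287,108,10],[0,0,0]],[[287,108,25],[0,0,0]],[[287,108,28],[0,0,0]],[[287,108,28],[0,0,0]],[[287,108,28],[0,0,0]]])

```text
time_s: 12.15
tool_pos: [0.5056, 0.0292, 0.1699]
ee_rot: [0.675, 0.738, -0.0, 0.0]
wrist_force: [0.2, 1.1, 0.0]
width: 0.0111
```

```bash
python3 - <<'E'
from h import *
st=arm.state();print(st['time_s'],st['tool_pos'],st['q'],st['width'],st['wrist_force'],st['ft_torque'],np.round(R.from_quat(st['ee_rot']).as_matrix(),4))
s=cam('scene');t=cam('top');np.save('scene2.npy',s,allow_pickle=True)
f=lambda im,x,y,w,h,k:cv2.resize(im[y:y+h,x:x+w],None,fx=k,fy=k,interpolation=cv2.INTER_CUBIC)
cv2.imwrite('pics/b3.png',np.hstack([f(s['image'],270,145,50,60,8),f(t['image'],255,180,50,60,8)]))
print(proj(s,st['tool_pos']-[0,0,.062]),proj(s,[st['tool_pos'][0],st['tool_pos'][1],.092]))
print(onz(s,339,287,.138))
E
```

```text
12.15 [0.50564132 0.02924339 0.16988817] [-0.59803762  0.29624709  0.50056432  2.04134515 -0.18769846  0.84750771
  0.0984057 ] 0.011146456463762597 [0.17090267 1.06606107 0.02514476] [-0.0916342  -0.05111176  0.00226688] [[-8.92e-02  9.96e-01 -1.00e-04]
 [ 9.96e-01  8.92e-02 -2.00e-04]
 [-2.00e-04 -1.00e-04 -1.00e+00]]
[[296.57872997 175.40961868]] [[296.86019603 182.09907686]]
[ 0.42260296 -0.26926306  0.138     ]
```

View pics/b3.png

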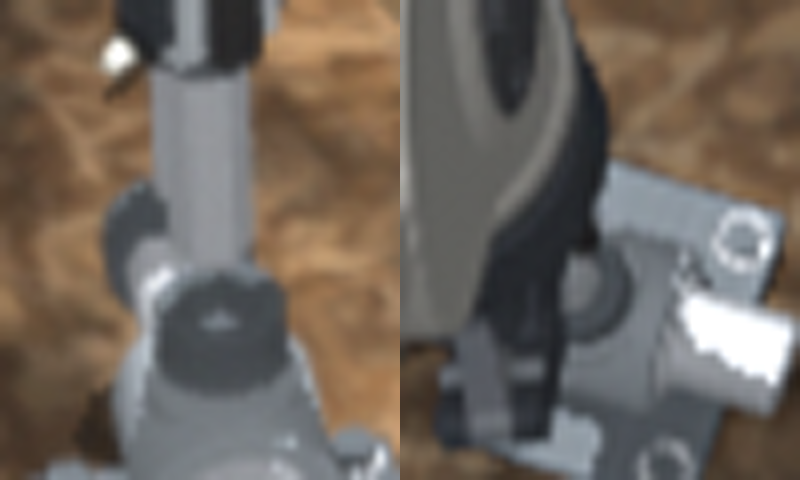

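Request:
apply_moves(targets=[[[0,2.5,0],[0,0,0]],[[0,2.5,3],[0,0,0]],[[0,2.5,6],[0,0,0]],[[0,2.5,9],[0,0,0]],[[0,2.5,12],[0,0,0]],[[0,2.5,13],[0,0,0]],[[0,2.5,13],[0,0,0]],[[0,2.5,13],[0,0,0]]])

```text
time_s: 13.05
tool_pos: [0.5082, 0.0304, 0.1568]
ee_rot: [0.674, 0.739, -0.0, -0.0]
wrist_force: [0.2, 0.2, -0.6]
width: 0.011
```

```bash
python3 - <<'E'
from h import *
st=arm.state();print(st['time_s'],st['tool_pos'],st['wrist_force'],st['ft_torque'])
s=cam('scene');t=cam('top')
f=lambda im,x,y,w,h,k:cv2.resize(im[y:y+h,x:x+w],None,fx=k,fy=k,interpolation=cv2.INTER_CUBIC)
cv2.imwrite('pics/b4.png',np.hstack([f(s['image'],275,150,45,50,9),f(t['image'],255,190,40,50,9)]))
E
```

```text
13.05 [0.50820553 0.03042908 0.15678122] [ 0.17002213  0.16998266 -0.6255105 ] [-0.00103078 -0.00449266  0.02454179]
```

View pics/b4.png

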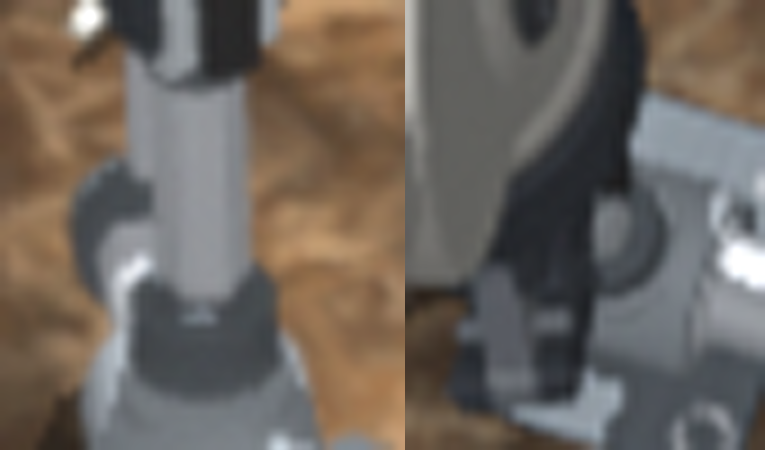

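The key's tip at (297,183) is laterally centred over the screw, within 0.3 px. I'll go down gently in small steps.

Request:
apply_moves(targets=[[[0,0,0.5],[0,0,0]],[[0,0,1],[0,0,0]],[[0,0,1.5],[0,0,0]],[[0,0,2],[0,0,0]],[[0,0,2.5],[0,0,0]],[[0,0,3],[0,0,0]]])

```text
time_s: 13.75
tool_pos: [0.5082, 0.0304, 0.1538]
ee_rot: [0.674, 0.739, 0.0, -0.0]
wrist_force: [-0.8, -0.1, -1.3]
width: 0.0112
```

Request:
apply_moves(targets=[[[0,0,0.4],[0,0,0]],[[0,0,0.8],[0,0,0]],[[0,0,1.2],[0,0,0]],[[0,0,1.6],[0,0,0]]])

```text
time_s: 14.15
tool_pos: [0.5082, 0.0305, 0.1522]
ee_rot: [0.674, 0.739, 0.0, -0.0]
wrist_force: [0.8, -0.5, -1.1]
width: 0.0107
```

Request:
apply_moves(targets=[[[0,0,0.4],[0,0,0]],[[0,0,0.8],[0,0,0]],[[0,0,1],[0,0,0]]])

```text
time_s: 14.45
tool_pos: [0.5082, 0.0305, 0.1512]
ee_rot: [0.674, 0.739, 0.0, -0.0]
wrist_force: [-0.6, 0.5, -0.1]
width: 0.0109
```

Request:
apply_moves(targets=[[[0,0,0.4],[0,0,0]],[[0,0,0.8],[0,0,0]],[[0,0,1],[0,0,0]]])

```text
time_s: 14.75
tool_pos: [0.5082, 0.0306, 0.1503]
ee_rot: [0.674, 0.739, 0.0, -0.0]
wrist_force: [-0.9, -0.1, 2.1]
width: 0.0111
```

Request:
apply_moves(targets=[[[0,0,0.4],[0,0,0]],[[0,0,0.8],[0,0,0]],[[0,0,1],[0,0,0]]])

```text
time_s: 15.05
tool_pos: [0.5083, 0.0306, 0.1496]
ee_rot: [0.674, 0.739, 0.0, -0.0]
wrist_force: [-2.8, 0.7, 7.2]
width: 0.0112
```

Request:
apply_moves(targets=[[[0,-0.3,0],[0,0,0.05]],[[0,-0.3,0],[0,0,0.1]],[[0,-0.3,0],[0,0,0.1]]])

```text
time_s: 15.35
tool_pos: [0.5079, 0.0307, 0.1493]
ee_rot: [0.71, 0.704, 0.0, -0.0]
wrist_force: [-1.3, 0.6, 2.9]
width: 0.011
```

Request:
apply_moves(targets=[[[0,0,0],[0,0,0.05]],[[0,0,0],[0,0,0.1]],[[0,0,0],[0,0,0.1]]])

```text
time_s: 15.65
tool_pos: [0.5077, 0.0307, 0.1491]
ee_rot: [0.744, 0.668, -0.0, -0.0]
wrist_force: [-1.7, 0.7, 1.7]
width: 0.0115
```

Request:
apply_moves(targets=[[[0,0,0],[0,0,0.05]],[[0,0,0],[0,0,0.1]],[[0,0,0],[0,0,0.1]]])

```text
time_s: 15.95
tool_pos: [0.5077, 0.0307, 0.149]
ee_rot: [0.776, 0.63, -0.0, -0.0]
wrist_force: [-1.6, 1.6, 1.2]
width: 0.0108
```

```bash
python3 -c "
from h import *
st=arm.state();print(st['time_s'],st['tool_pos'],st['wrist_force'],st['ft_torque'],st['q'][6])"
```

```text
15.95 [0.50765175 0.03066827 0.14897464] [-1.59492004  1.55504091  1.19180634] [0.4609754  0.35856855 0.04940262] -0.14210196806359277
```

Request:
apply_moves(targets=[[[0,0,0.5],[0,0,0]],[[0,0,1],[0,0,0]],[[0,0,1],[0,0,0]]])

```text
time_s: 16.25
tool_pos: [0.5078, 0.0306, 0.1485]
ee_rot: [0.776, 0.63, 0.0, -0.0]
wrist_force: [-3.8, 2.3, 6.3]
width: 0.0112
```

Request:
apply_moves(targets=[[[0,0,0],[0,0,0.05]],[[0,0,0],[0,0,0.1]],[[0,0,0],[0,0,0.1]]])

```text
time_s: 16.55
tool_pos: [0.5076, 0.0306, 0.1482]
ee_rot: [0.807, 0.59, -0.0, -0.0]
wrist_force: [-3.1, 1.6, 3.3]
width: 0.0112
```

```bash
python3 -c "
from h import *
st=arm.state();print(st['time_s'],st['tool_pos'],st['wrist_force'],st['ft_torque'],st['q'][6])"
```

```text
16.55 [0.50763013 0.03062746 0.14818686] [-3.08982366  1.60064701  3.2846212 ] [ 0.60192826  0.71603662 -0.0058586 ] -0.22846891288290128
```

Request:
apply_moves(targets=[[[0,-0.4,0],[0,0,0.05]],[[0,-0.4,0.5],[0,0,0.1]],[[0,-0.4,0.5],[0,0,0.1]]])

```text
time_s: 16.85
tool_pos: [0.5074, 0.0307, 0.1475]
ee_rot: [0.835, 0.55, -0.0, -0.0]
wrist_force: [-0.8, 1.4, 1.1]
width: 0.011
```

Request:
apply_moves(targets=[[[0,0,0],[0,0,0.05]],[[0,0,0],[0,0,0.1]],[[0,0,0],[0,0,0.1]]])

```text
time_s: 17.15
tool_pos: [0.5074, 0.0306, 0.1475]
ee_rot: [0.862, 0.507, -0.0, 0.0]
wrist_force: [-1.9, 2.2, -0.5]
width: 0.0111
```

```bash
python3 -c "
from h import *
st=arm.state();print(st['time_s'],st['tool_pos'],st['wrist_force'],st['ft_torque'],st['q'][6])"
```

```text
17.15 [0.50739834 0.0306254  0.14746177] [-1.88464137  2.17377455 -0.53191183] [ 0.53970851  0.33443728 -0.00089887] -0.40080659397252205
```

Force has vanished, so I'll press down a little to see whether it drops in.

Request:
apply_moves(targets=[[[0,0,0.4],[0,0,0]],[[0,0,0.8],[0,0,0]],[[0,0,1.2],[0,0,0]]])

```text
time_s: 17.45
tool_pos: [0.5074, 0.0305, 0.1465]
ee_rot: [0.862, 0.507, -0.0, -0.0]
wrist_force: [-1.9, 2.7, 1.1]
width: 0.0111
```

Request:
apply_moves(targets=[[[0,0,0.3],[0,0,0]],[[0,0,0.6],[0,0,0]],[[0,0,0.6],[0,0,0]]])

```text
time_s: 17.75
tool_pos: [0.5074, 0.0306, 0.1458]
ee_rot: [0.862, 0.506, -0.0, -0.0]
wrist_force: [-2.6, 1.6, 0.7]
width: 0.011
```

Request:
apply_moves(targets=[[[0.2,-0.3,0.4],[0,0,0]],[[0.2,-0.3,0.8],[0,0,0]],[[0.2,-0.3,1.2],[0,0,0]],[[0.2,-0.3,1.6],[0,0,0]],[[0.2,-0.3,1.6],[0,0,0]]])

```text
time_s: 18.25
tool_pos: [0.5074, 0.0308, 0.1442]
ee_rot: [0.862, 0.506, -0.0, 0.0]
wrist_force: [-1.8, 1.3, -0.3]
width: 0.0112
```

Request:
apply_moves(targets=[[[0,0,0.4],[0,0,0]],[[0,0,0.8],[0,0,0]],[[0,0,1.2],[0,0,0]],[[0,0,1.5],[0,0,0]]])

```text
time_s: 18.65
tool_pos: [0.5074, 0.0308, 0.1428]
ee_rot: [0.862, 0.506, 0.0, 0.0]
wrist_force: [-1.2, 1.4, -0.5]
width: 0.011
```

```bash
python3 -c "
from h import *
st=arm.state();print(st['time_s'],st['tool_pos'],st['wrist_force'],st['ft_torque'],st['q'][6])"
```

```text
18.65 [0.50739442 0.03081511 0.14275956] [-1.21255516  1.37240111 -0.45471398] [0.24131789 0.44111944 0.04494105] -0.397189857414283
```

Request:
apply_moves(targets=[[[0,0,0.5],[0,0,0]],[[0,0,1],[0,0,0]],[[0,0,1],[0,0,0]]])

```text
time_s: 18.95
tool_pos: [0.5075, 0.0308, 0.1422]
ee_rot: [0.862, 0.506, 0.0, -0.0]
wrist_force: [-2.9, 1.5, 4.4]
width: 0.0111
```

Request:
apply_moves(targets=[[[0,0,0.5],[0,0,0]],[[0,0,0.8],[0,0,0]],[[0,0,0.8],[0,0,0]]])

```text
time_s: 19.25
tool_pos: [0.5076, 0.0308, 0.142]
ee_rot: [0.862, 0.506, 0.0, -0.0]
wrist_force: [-5.2, 0.9, 12.5]
width: 0.0116
```

The floor is felt at 12 mm depth, as expected. I'll ease off and turn clockwise, following the screw down.

Request:
apply_moves(targets=[[[0,0,-0.8],[0,0,0.05]],[[0,0,-0.6],[0,0,0.1]],[[0,0,-0.4],[0,0,0.15]],[[0,0,-0.1],[0,0,0.2]],[[0,0,0.1],[0,0,0.25]],[[0,0,0.4],[0,0,0.3]],[[0,0,0.4],[0,0,0.3]]])

```text
time_s: 19.95
tool_pos: [0.5074, 0.0312, 0.1414]
ee_rot: [0.929, 0.371, 0.0, -0.001]
wrist_force: [-5.0, 1.1, 11.2]
width: 0.0111
```

```bash
python3 -c "
from h import *
st=arm.state();print(st['time_s'],st['tool_pos'],st['wrist_force'],st['ft_torque'],st['q'][6])"
```

```text
19.95 [0.50741656 0.03118193 0.14137517] [-4.95962832  1.07333667 11.21675139] [0.42549886 1.39799627 0.07108804] -0.6496659091727693
```

Request:
apply_moves(targets=[[[0,0,-0.6],[0,0,0.05]],[[0,0,-0.4],[0,0,0.1]],[[0,0,-0.1],[0,0,0.15]],[[0,0,0.2],[0,0,0.2]],[[0,0,0.4],[0,0,0.25]],[[0,0,0.7],[0,0,0.3]],[[0,0,0.9],[0,0,0.35]],[[0,0,1.2],[0,0,0.4]],[[0,0,1.2],[0,0,0.4]]])

```text
time_s: 20.85
tool_pos: [0.5069, 0.0315, 0.1398]
ee_rot: [0.984, 0.18, -0.001, -0.001]
wrist_force: [-5.0, 2.4, 8.3]
width: 0.011
```

```bash
python3 -c "
from h import *
st=arm.state();print(st['time_s'],st['tool_pos'],st['wrist_force'],st['ft_torque'],st['q'][6])"
```

```text
20.85 [0.50691591 0.03148499 0.13980245] [-4.96630827  2.43751109  8.34667714] [0.67184059 1.45553053 0.10461949] -0.9790840040596467
```

Request:
apply_moves(targets=[[[-0.4,-0.3,-0.3],[0,0,0.05]],[[-0.4,-0.3,0],[0,0,0.1]],[[-0.4,-0.3,0.3],[0,0,0.15]],[[-0.4,-0.3,0.5],[0,0,0.2]],[[-0.4,-0.3,0.5],[0,0,0.2]]])

```text
time_s: 21.35
tool_pos: [0.5067, 0.0318, 0.139]
ee_rot: [0.997, 0.081, -0.0, -0.0]
wrist_force: [-3.3, 2.8, 5.2]
width: 0.0107
```

```bash
python3 -c "
from h import *
st=arm.state();print(st['time_s'],st['tool_pos'],st['wrist_force'],st['ft_torque'],st['q'][6])"
```

```text
21.35 [0.50666907 0.03175248 0.13903995] [-3.33153728  2.80276949  5.19317833] [0.73593757 0.98764342 0.09398204] -1.140553445242098
```

Request:
apply_moves(targets=[[[-0.3,0.2,0],[0,0,0.05]],[[-0.3,0.2,0.3],[0,0,0.1]],[[-0.3,0.2,0.5],[0,0,0.15]],[[-0.3,0.2,0.5],[0,0,0.15]]])

```text
time_s: 21.75
tool_pos: [0.5066, 0.0318, 0.1384]
ee_rot: [1.0, 0.006, -0.0, -0.001]
wrist_force: [-2.3, 3.7, 2.3]
width: 0.0108
```

```bash
python3 -c "
from h import *
st=arm.state();print(st['time_s'],st['tool_pos'],st['wrist_force'],st['ft_torque'],st['q'][6])"
```

```text
21.75 [0.50655622 0.03184632 0.13839981] [-2.26289983  3.69476904  2.27212577] [1.21339814 0.68218133 0.0618569 ] -1.258618041059614
```

Request:
apply_moves(targets=[[[0,0,0.2],[0,0,0.05]],[[0,0,0.2],[0,0,0.05]]])

```text
time_s: 21.95
tool_pos: [0.5066, 0.0318, 0.1382]
ee_rot: [1.0, -0.018, -0.0, -0.001]
wrist_force: [-2.0, 4.8, 1.9]
width: 0.011
```

```bash
python3 -c "
from h import *
st=arm.state();print(st['time_s'],st['tool_pos'],st['wrist_force'],st['ft_torque'],st['q'][6])"
```

```text
21.95 [0.50655435 0.03182525 0.13815846] [-1.96635247  4.79843845  1.87923962] [1.40897664 0.63396349 0.12404831] -1.2972422596827389
```

Request:
apply_moves(targets=[[[-0.2,-0.4,0.2],[0,0,0.05]],[[-0.2,-0.4,0.2],[0,0,0.05]],[[-0.2,-0.4,0.2],[0,0,0.05]]])

```text
time_s: 22.25
tool_pos: [0.5065, 0.0319, 0.138]
ee_rot: [0.999, -0.043, -0.0, -0.0]
wrist_force: [-1.5, 5.2, 1.0]
width: 0.0114
```

```bash
python3 -c "
from h import *
st=arm.state();print(st['time_s'],st['tool_pos'],st['wrist_force'],st['ft_torque'],st['q'][6],R.from_quat(st['ee_rot']).as_euler('ZYX')[0])"
```

```text
22.25 [0.50647832 0.03189962 0.13795403] [-1.54352668  5.1855111   0.96648325] [1.34260173 0.47743023 0.06962597] -1.3360429993800078 -0.085073799111264
```

Request:
apply_moves(targets=[[[0,0,0.2],[0,0,0.05]],[[0,0,0.2],[0,0,0.05]],[[0,0,0.2],[0,0,0.05]]])

```text
time_s: 22.55
tool_pos: [0.5065, 0.0319, 0.1378]
ee_rot: [0.998, -0.067, -0.0, -0.0]
wrist_force: [-2.3, 4.4, 0.2]
width: 0.011
```

```bash
python3 -c "
from h import *
st=arm.state();print(st['time_s'],st['tool_pos'],st['wrist_force'],st['ft_torque'],st['q'][6],R.from_quat(st['ee_rot']).as_euler('ZYX')[0])"
```

```text
22.55 [0.50650068 0.03194592 0.13778018] [-2.26770283  4.43871451  0.1861157 ] [1.43148747 0.50887046 0.0768017 ] -1.3750797378974808 -0.1350419917802277
```

Request:
apply_moves(targets=[[[0,-0.3,0.4],[0,0,0.05]],[[0,-0.3,0.4],[0,0,0.05]],[[0,-0.3,0.4],[0,0,0.05]]])

```text
time_s: 22.85
tool_pos: [0.5066, 0.032, 0.1376]
ee_rot: [0.996, -0.092, -0.0, -0.0]
wrist_force: [-2.3, 4.0, 4.3]
width: 0.0111
```

```bash
python3 -c "
from h import *
st=arm.state();print(st['time_s'],st['tool_pos'],st['wrist_force'],st['ft_torque'],st['q'][6],R.from_quat(st['ee_rot']).as_euler('ZYX')[0])"
```

```text
22.85 [0.50657423 0.03203413 0.13761204] [-2.29159462  4.04410578  4.28626614] [1.32833701 0.77996665 0.09912669] -1.4142189991712821 -0.18522702812981295
```

Request:
apply_moves(targets=[[[0,0,0.3],[0,0,0.05]],[[0,0,0.3],[0,0,0.05]],[[0,0,0.3],[0,0,0.05]]])

```text
time_s: 23.15
tool_pos: [0.5067, 0.0321, 0.1375]
ee_rot: [0.993, -0.117, -0.0, -0.001]
wrist_force: [-4.0, 5.4, 6.2]
width: 0.0114
```

```bash
python3 -c "
from h import *
st=arm.state();print(st['time_s'],st['tool_pos'],st['wrist_force'],st['ft_torque'],st['q'][6],R.from_quat(st['ee_rot']).as_euler('ZYX')[0])"
```

```text
23.15 [0.50665337 0.03209815 0.13747523] [-4.00156282  5.37452405  6.23047396] [1.39480494 0.84221829 0.11424493] -1.452796158917301 -0.23501132993602813
```

Request:
apply_moves(targets=[[[-0.2,-0.3,0],[0,0,0.05]],[[-0.2,-0.3,0],[0,0,0.05]],[[-0.2,-0.3,0],[0,0,0.05]]])

```text
time_s: 23.45
tool_pos: [0.5066, 0.0322, 0.1374]
ee_rot: [0.99, -0.142, 0.0, -0.0]
wrist_force: [-3.0, 5.3, 5.2]
width: 0.0111
```

```bash
python3 -c "
from h import *
st=arm.state();print(st['time_s'],st['tool_pos'],st['wrist_force'],st['ft_torque'],st['q'][6],R.from_quat(st['ee_rot']).as_euler('ZYX')[0])"
```

```text
23.45 [0.50660208 0.03218742 0.13744477] [-2.95800798  5.30890874  5.18706559] [1.23200118 0.77459506 0.17502779] -1.492413388464801 -0.285057101431029
```

Request:
apply_moves(targets=[[[0,0,0],[0,0,0.05]],[[0,0,0],[0,0,0.05]],[[0,0,0],[0,0,0.05]]])

```text
time_s: 23.75
tool_pos: [0.5066, 0.0323, 0.1374]
ee_rot: [0.986, -0.167, 0.0, -0.0]
wrist_force: [-3.0, 4.9, 5.0]
width: 0.0112
```

```bash
python3 -c "
from h import *
st=arm.state();print(st['time_s'],st['tool_pos'],st['wrist_force'],st['ft_torque'],st['q'][6],R.from_quat(st['ee_rot']).as_euler('ZYX')[0])"
```

```text
23.75 [0.50657901 0.03226656 0.13736087] [-3.02770316  4.9052135   4.99599479] [1.31833158 0.65923176 0.24983011] -1.531073096309361 -0.33470554745640646
```

The torque has risen firmly to 0.25 N m, with the screw sunk about 4.6 mm, so it is snug on the flat. Releasing the key.

Request:
apply_moves(targets=[[[0,0,0],[0,0,0]],[[0,0,0],[0,0,0]],[[0,0,0],[0,0,0]],[[0,0,0],[0,0,0]],[[0,0,0],[0,0,0]],[[0,0,0],[0,0,0]]], claw=45, squeeze=20)

```text
time_s: 24.35
tool_pos: [0.5064, 0.0317, 0.1371]
ee_rot: [0.986, -0.168, 0.0, 0.0]
wrist_force: [0.3, 0.6, 0.7]
width: 0.0449
```

Request:
apply_moves(targets=[[[0,0,-5],[0,0,0]],[[0,0,-15],[0,0,0]],[[0,0,-30],[0,0,0]],[[0,0,-50],[0,0,0]],[[0,0,-75],[0,0,0]],[[0,0,-100],[0,0,0]],[[-30,-40,-110],[0,0,0]],[[-45,-80,-110],[0,0,0]],[[-60,-120,-110],[0,0,0]],[[-75,-160,-110],[0,0,0]],[[-75,-160,-110],[0,0,0]]])

```text
time_s: 25.45
tool_pos: [0.4882, 0.2149, 0.2478]
ee_rot: [0.987, -0.163, 0.0, -0.001]
wrist_force: [-0.8, 0.2, 0.3]
width: 0.0448
```

```bash
python3 - <<'E'
from h import *
st=arm.state();print(st['time_s'],st['tool_pos'],st['width'],st['wrist_force'])
s=cam('scene');t=cam('top');np.save('s3.npy',s,allow_pickle=True);np.save('t3.npy',t,allow_pickle=True)
f=lambda im,x,y,w,h,k:cv2.resize(im[y:y+h,x:x+w],None,fx=k,fy=k,interpolation=cv2.INTER_CUBIC)
cv2.imwrite('pics/d1.png',np.hstack([f(s['image'],255,110,100,140,3.9),f(t['image'],225,160,100,140,3.9)]))
cv2.imwrite('pics/d2.png',s['image'])
E
```

```text
25.45 [0.4881715  0.21488089 0.24784987] 0.0447529791574468 [-0.80762078  0.22036788  0.34476075]
```

View pics/d1.png

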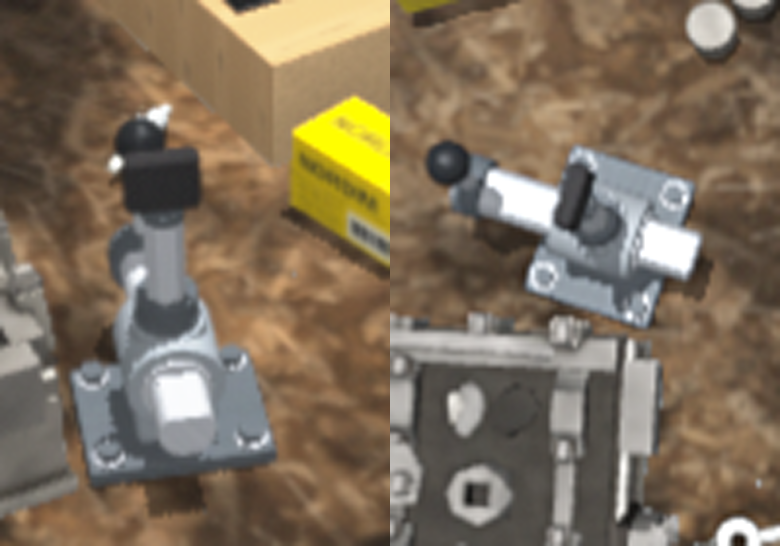

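View pics/d2.png

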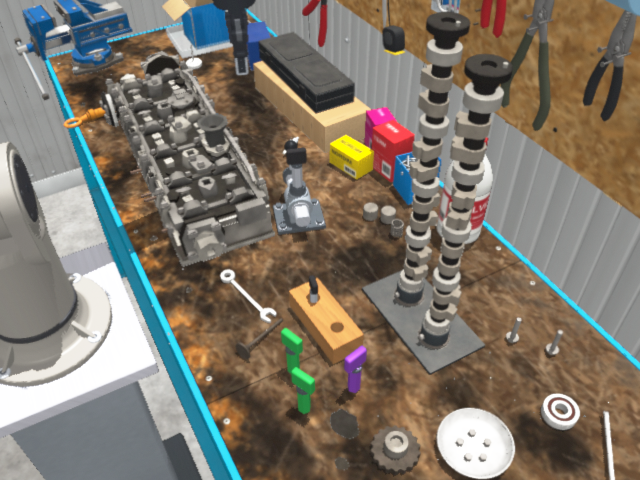

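```bash
python3 - <<'E'
from h import *
s=np.load('s3.npy',allow_pickle=True).item();t=np.load('t3.npy',allow_pickle=True).item()
print('handle top',onz(t,271.8,210.1,.1665), 'scene pred handle centre',proj(s,[.507,.031,.1525]),'meas 296.4,155.8')
print('ball',tri(t,(239.5,200.9),s,(290.4,145.5)))
print(arm.finish_job())
E
```

```text
handle top [0.50607289 0.02988901 0.1665    ] scene pred handle centre [[295.98285533 155.19066265]] meas 296.4,155.8
ball (array([0.53445964, 0.10898575, 0.11609002]), np.float64(0.0016609004048106124))
the job is handed in; nothing more can be done
None
```

I turned the shaft by its ball lever until the lever stood upright. I then put the larger key into the setscrew's socket and turned it clockwise until the screw was snug. I let go of the key and handed the job in at about 25.5 s; no verdict is reported.

**Last checks**
- **Lever:** after I let go, the ball measured at a radius of about 71 mm. My estimates of its lean ran from 0.01 to 0.06 rad, against the 0.12 rad allowed.
- **Key depth:** the key felt the socket floor at about 12 mm. The highest upward force I read while feeling for the hexagon was about 7 N, and about 12 N once it was on the floor.
- **Screw:** it sank about 4.6 mm, and the last holding torque was 0.25 N m. That suggests it presses on the flat with roughly 20–36 N, but the pressing force itself was not measured.
- **Final pictures:** the key stands upright in the screw, its handle within 1 px of where it should be. The smaller key is still in its stand and the arm is clear of everything.

**Checks that disagreed:** the two camera views differed by about 3 mm on where the screw was. I took an average of them and then centred the key over the screw by eye. The ball also measured 83–85 mm along the shaft from the screw instead of 80 mm.

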